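Set the blank step attenuator and switch the line through

TASK

On the small grey attenuator unit, turn the large blank round knob gently anticlockwise until it rests at its end stop without forcing it, then turn it clockwise exactly five clicks from there and let go of it. Only then push the toggle lever on the other grey box fully over to its far side to switch the line through, with the knob left at the fifth click. Leave the unit's small knob alone, and do not knock the jar or the slim metal module that stand between the boxes.

Things in the scene. Friction and masses are not known exactly. Their poses are not given: they have to be found in the camera images.
- unit: Attenuator unit, a fixed grey metal case 150 x 150 x 62 mm high with a bare metal top panel. Origin: centre of its underside; z up, +x to the side with three brass sockets. The large knob stands on the panel at x -20, y 0; a small blank knob (18 mm across, 16 mm high, not to be touched) at x +55, y +48.
- selector_axis (a point): Point on the axis of the large knob, 20 mm above the panel, fixed to the unit. Axis vertical. Knob: black plastic, round, fluted, no pointer or mark, 40 mm across, from 3 to 39 mm above the panel, a thin 47 mm skirt at its foot. Ten detents 20 degrees apart, counted 0 (anticlockwise end) to 9; seen from above, clockwise counts up. It starts at one of detents 2 to 8, not known.
- tap (a joint): How the judge sees the knob: a slide inside the unit that the knob drives by a fine thread, 0.005 mm per click, 0 at detent 0: far too fine to be measured, so feel the clicks. To leave a detent takes 0.16 N m; midway to the next this falls to 0, then the knob pulls on into it, also if let go. The end stop begins 2 degrees before detent 0 and gives about 8 degrees per N m; over 1 N m strains it.
- box: Changeover box, a fixed grey metal case 130 x 120 x 55 mm high with a toggle lever on top. Origin: centre of its underside; z up, +x to the side with two brass sockets. The lever swings in its x-z plane about a level axis along y, 77 mm above the origin.
- lever (a joint): Toggle lever angle in rad: near 0 it leans to the box's -x side by 0.5 rad from upright, 1.0 is fully over to the +x side. It stays where it is left; its ball needs about 1 N to move.
- lever_tip (a point): Centre of the black 26 mm ball at the end of the lever, 65 mm from its pivot; the stem is 10 mm thick. Moves with the lever.
- trim (a joint): The unit's small blank knob: its angle in rad, 0 at the start; it turns easily. To be left as it is.
- screw_jar: Bystander: clear jar with a steel lid, 40 mm across, 50 mm high; origin at the centre of its underside.
- transceiver: Bystander: slim metal plug-in module lying flat, 57 x 14 x 9 mm, black end at its -x end; origin at the centre of its underside.
Things that resemble listed ones, but are neither listed nor needed, are in the scene too. Leave any orange or red look-alike of the unit alone.

How it is judged:
By the outcome, as a careful person would: the job done as asked, in the order asked, and still so for the second after the job is handed in, with the robot touching nothing.
It also fails if it takes over 72 s, if anything falls off the work surface, if the arm or the gripper's body presses on something with over 40 N, if the wrist force passes 120 N, or if a joint passes its speed limit or range.

ROBOT

A 6-joint arm with a two-finger parallel gripper is mounted at the origin on the work surface. World frame = base frame: x ahead of the robot, y to its left, z up, the work surface at z = 0. Lengths are in m, angles in rad, forces in N, time in s.
With the tool pointing down it reaches from about 0.4 to 0.925 m from the base axis. Payload 12.5 kg.
Tool frame: the origin (TCP) lies midway between the tips of the shut fingers; the grasp point (between the pads) lies 19 mm behind it (robot.grip_depth is the distance from the TCP to the grasp point, in m); x points along the fingers, z is the direction in which the jaws open and shut, and the axes are right-handed (so a half turn about x gives the same grasp; the last joint's range is limited). The gripper opens to 95 mm and grips with 3 to 60 N. Pads are 20 mm wide; open, the fingers measure 119 mm over their backs; the gripper's body (75 mm by 180 mm) begins 59 mm behind the grasp point.
Start: joints at [1.145, 0.491, 1.559, -0, 1.092, -0.106], TCP at [0.196, 0.593, 0.215] pointing down, gripper open.
Joint ranges: [-3.1, 3.1], [-0.84, 2.19], [0.05, 2.79], [-1.13, 4.28], [0.06, 2.93], [-2.69, 2.69]. Speed limits (rad/s): [2.22, 2.22, 2.79, 3.14, 3.14, 3.14].

INTERFACE

Orientations are given as a unit quaternion [w, x, y, z].
In Python, from cell import robot gives the robot as it stands.
- The arm moves only by the tool play_rows, never from a script. Its argument "targets" is a list of rows, each a list of 3 entries, a list of its own where there are three numbers: the shift along the tool's x, y, z in m, then the turn about the tool's x in rad, then the finger opening in m, from 0 to 0.0951. In form: [[[x, y, z], roll, jaw], ...]. A call has 1 to 12 rows; each row is the pose to reach, as a shift and turn from the pose measured when the call began, along the tool's axes at that moment; what a row does not reach only later rows make up. A row lasts 1/10 s, in which the tool goes at most 50 mm and 8.59 degrees, less where a joint would pass 70% of its speed; a pose out of reach is approached as far as the arm can. A call with a gripper value outside its range is refused whole. The fingers move at their own pace and stop on an object; "force" is the grip in N (left out, the last holds). Time passes only in rows, so rows that repeat a pose let the fingers close. It gives the time, the measured TCP pose, the force and the opening at its end, in the units of the state.
- robot.get_state(): the state, without advancing time (a new reading comes with each control period).
- robot.read_camera(name): name is "scene" or "top" or "wrist"; returns a dict with "image" (480x640x3 uint8, red, green, blue), "z_map" (480x640 float32, m along the optical axis (not along the pixel's ray), 0 where there is no reading), "camera_matrix" (3x3 intrinsics, pixels), "dist" ([k1, k2, p1, p2, k3] as OpenCV has them; the pictures are not rectified), "R" (3x3) and "t" (3): a world point X has camera coordinates R X + t; the wrist camera has in their place "mount" (4x4, takes a point from camera to tool coordinates, whose origin is the TCP and whose axes are the tool frame's). Camera axes: x right, y down, z forward; pixel columns grow to the right and rows downward; lengths in m; the calibration is good to about 2 mm. A picture is of the moment at which its call begins: read the wrist's pose just before it.
- robot.sign_off(): hands the job in, once; it reports no verdict.
The state is a dict: "time_s": time; "qpos": joint angles; "qd": joint speeds; "effort": joint torques, N m; "tool_pos": TCP position; "tcp_rot": TCP orientation; "contact_force": force on the tool from outside, world axes, zero at the start; "wrist_torque": the same for the moment, N m; "finger_gap": opening from 0.0 (shut) to 1.0 (fully open).
Only numpy, scipy, OpenCV 4.12 (cv2) and the standard library are available. Lean on these libraries where they do the work, as an engineer would, in place of code of your own. Each camera call takes 0.05 s, during which the arm holds its last target. There are 200 camera calls.

## Working session

There is one attempt and no reset: what is moved stays moved. The work goes in short steps, Python scripts to look and compute and a tool call to move; the robot and the scene stay as the last step left them, time stands still between calls to the robot, and variables do not carry over. Pictures are saved under pics/ and viewed, about 8 in all and at most 12, crops included, and the job is handed in when it is done.

Besides the shell and the picture viewer there is one more tool, called after "Emit:" as a command line: name --argument value ..., lists and objects as JSON in quotes. play_rows: Moves the arm, as the interface text tells. Its arguments: {"type":"object","properties":{"targets":{"type":"array","items":{"type":"array"}},"force":{"type":"number"}},"required":["targets"]}

```bash
mkdir -p pics; ls; python3 - <<'E'
from cell import robot
import cv2
s=robot.get_state();print(s)
for n in ("scene","top"):
    c=robot.read_camera(n);cv2.imwrite(f"pics/{n}0.png",c["image"][:,:,::-1]);print(n,c["camera_matrix"],c["dist"],c["R"],c["t"],(c["z_map"]>0).mean())
E
```

```text
pics
{'time_s': 0.0, 'qpos': array([ 1.14537591e+00,  4.91554967e-01,  1.55949433e+00, -1.60638743e-05,
        1.09167578e+00, -1.05573718e-01]), 'qd': array([-1.08723547e-03,  2.56635013e-05, -8.04503391e-04, -2.79885947e-03,
       -5.96177672e-05,  3.10540238e-04]), 'effort': array([-1.88320497e-03, -6.12640715e+01, -2.58175153e+01,  6.91307872e-02,
        4.82061657e-02, -7.41707709e-05]), 'tool_pos': array([0.19637165, 0.59307493, 0.21404915]), 'tcp_rot': array([ 0.57289442, -0.41420381,  0.57358435,  0.41379726]), 'contact_force': array([-1.05755196,  0.15410708,  0.30762104]), 'wrist_torque': array([ 0.02190633, -0.00237314,  0.01773502]), 'finger_gap': 0.9984357091682055}
scene [[498.51764537   0.         327.53257291]
 [  0.         498.51764537 239.65696556]
 [  0.           0.           1.        ]] [0.04312957 0.         0.         0.         0.        ] [[-6.73830244e-02  9.97727054e-01 -5.03568636e-04]
 [ 7.70800398e-01  5.17367045e-02 -6.34972488e-01]
 [-6.33503177e-01 -4.31745176e-02 -7.72534586e-01]] [ 0.01124013 -0.29620755  1.11649417] 0.9960579427083334
top [[453.92066121   0.         324.95164467]
 [  0.         453.92066121 238.93594834]
 [  0.           0.           1.        ]] [-0.04707721  0.          0.          0.          0.        ] [[ 0.00298995 -0.99873741  0.05014631]
 [-0.98428973 -0.01179197 -0.17616664]
 [ 0.17653554 -0.04883176 -0.98308223]] [-0.01095523  0.4682005   0.7387124 ] 0.9959147135416667
```

View pics/scene0.png

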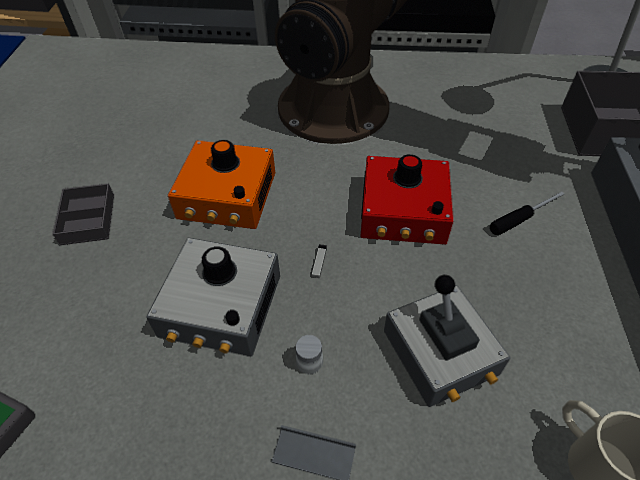

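View pics/top0.png

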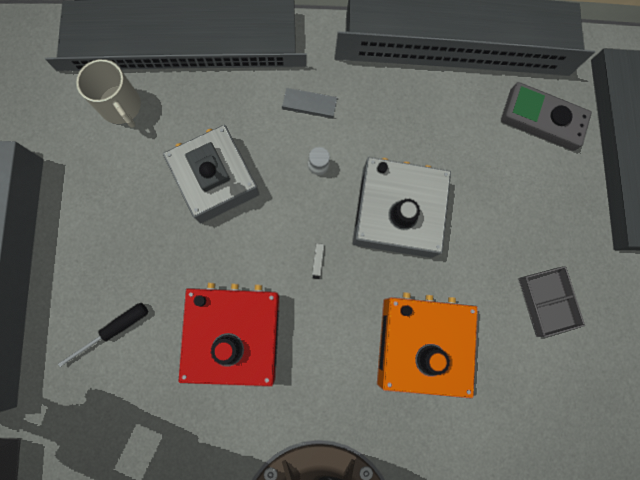

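The unit's knob is at about (408,212) in the top view. The lever ball is at (208,170), the jar at (319,160) and the module at (318,261). Next I'll measure with depth and rays.

```bash
cat > h.py <<'E'
import numpy as np, cv2
from cell import robot
from scipy.spatial.transform import Rotation as Ro
def cloud(c,R=None,t=None):
    K,d=c["camera_matrix"],c["dist"]
    v,u=np.mgrid[0:480,0:640]
    p=cv2.undistortPoints(np.stack([u,v],-1).reshape(-1,1,2).astype(float),K,d).reshape(480,640,2)
    z=c["z_map"];P=np.dstack([p*z[...,None],z])
    if "mount" in c:
        s=c["state"];M=c["mount"];Q=P@M[:3,:3].T+M[:3,3]
        return Q@rot(s).as_matrix().T+s["tool_pos"]
    return (P-c["t"])@c["R"]
def rot(s): return Ro.from_quat(np.roll(s["tcp_rot"],-1))
def wrist():
    s=robot.get_state();c=robot.read_camera("wrist");c["state"]=s;return c
E
python3 - <<'E'
from h import *
for n,rois in (("top",{"knob":(380,180,440,240,.09,.11),"panel":(345,145,465,265,.055,.068),"small":(372,155,395,180,.072,.085),"boxpanel":(150,115,270,225,.05,.059),"ball":(190,150,230,190,.11,.17),"jar":(300,140,340,180,.04,.06),"mod":(300,235,335,285,.005,.014)}),
 ("scene",{"knob":(190,235,245,290,.097,.11),"panel":(140,230,290,340,.055,.068),"small":(220,305,245,330,.072,.085),"boxpanel":(380,280,515,390,.05,.059),"ball":(430,270,460,298,.11,.17),"jar":(290,330,330,375,.04,.06),"mod":(305,240,335,285,.005,.014)})):
    P=cloud(robot.read_camera(n))
    for k,(a,b,c,d,lo,hi) in rois.items():
        q=P[b:d,a:c].reshape(-1,3);q=q[(q[:,2]>lo)&(q[:,2]<hi)]
        if len(q)<5: print(n,k,len(q));continue
        r=cv2.minAreaRect(q[:,:2].astype(np.float32)*1000)
        print(n,k,len(q),"med",np.median(q,0).round(4),"rect",np.round(r[0],1),np.round(r[1],1),round(r[2],1),"zmax",q[:,2].max().round(4))
E
```

```text
top knob 462 med [ 0.5067 -0.1376  0.1006] rect [ 507.6 -138.3] [37.9 38.4] 12.5 zmax 0.105
top panel 6556 med [ 0.5281 -0.1407  0.0625] rect [ 527.9 -142.3] [151.3 149.6] 81.3 zmax 0.0679
top small 90 med [ 0.5878 -0.1025  0.0775] rect [ 588.8 -102.6] [16.5 17.2] 30.2 zmax 0.0802
top boxpanel 3726 med [0.5764 0.1876 0.0559] rect [585.1 193.8] [132.2 120.8] 27.9 zmax 0.059
top ball 233 med [0.5546 0.177  0.1429] rect [556.5 178.5] [23.9 24.4] 85.9 zmax 0.1496
top jar 348 med [0.6123 0.0055 0.0496] rect [613.7   4.8] [35.7 35.7] 29.6 zmax 0.053
top mod 271 med [0.4356 0.0049 0.0089] rect [435.4   4.6] [14.  62.4] 83.4 zmax 0.0126
scene knob 504 med [ 0.5113 -0.1386  0.1022] rect [ 508.9 -138.8] [38.3 39.7] 89.3 zmax 0.1059
scene panel 7832 med [ 0.5452 -0.1402  0.064 ] rect [ 528.8 -142.8] [150.7 152.6] 81.3 zmax 0.068
scene small 141 med [ 0.5918 -0.103   0.0788] rect [ 590.4 -103.3] [17.1 17. ] 41.7 zmax 0.0819
scene boxpanel 5011 med [0.6067 0.1851 0.0566] rect [586.8 193.1] [131.  121.8] 27.1 zmax 0.059
scene ball 349 med [0.565  0.1778 0.1423] rect [560.8 178.3] [24.2 23. ] 87.6 zmax 0.1493
scene jar 571 med [0.6184 0.0042 0.0508] rect [616.    4.1] [36.  34.6] 4.2 zmax 0.0543
scene mod 275 med [0.4362 0.0035 0.01  ] rect [435.2   3.6] [14.  65.3] 82.9 zmax 0.0137
```

```bash
cat >> h.py <<'E'
def to(*pts):
    s=robot.get_state();r=rot(s);A=r.as_matrix()
    print("t",round(s["time_s"],2),"pos",s["tool_pos"].round(4),"q",s["qpos"].round(3),"gap",round(s["finger_gap"]*95.1,2))
    print("x",A[:,0].round(3),"z",A[:,2].round(3),"jawdir deg",np.degrees(np.arctan2(A[1,2],A[0,2])).round(2))
    print("F",s["contact_force"].round(2),"M",s["wrist_torque"].round(3))
    for p in pts: print(p,"->",(A.T@(np.array(p)-s["tool_pos"])).round(4))
E
python3 -c "
from h import *
to((.45,.25,.2),(.508,-.139,.2),(.508,-.139,.13))"
```

```text
t 0.2 pos [0.1964 0.5932 0.2143] q [ 1.145  0.491  1.559 -0.     1.092 -0.106] gap 95.08
x [-0.    -0.001 -1.   ] z [ 0.314  0.949 -0.001] jawdir deg 71.68
F [-0.21  0.14 -0.13] M [-0.001 -0.02   0.002]
(0.45, 0.25, 0.2) -> [ 0.0144 -0.3486 -0.2461]
(0.508, -0.139, 0.2) -> [ 0.0146 -0.526  -0.5971]
(0.508, -0.139, 0.13) -> [ 0.0846 -0.526  -0.5971]
```

Emit:
play_rows --targets '[[[0.0, -0.04, -0.03], 0.13, 0.08], [[0.0, -0.08, -0.06], 0.26, 0.08], [[0.0, -0.12, -0.09], 0.39, 0.08], [[0.0, -0.16, -0.12], 0.52, 0.07], [[0.0, -0.2, -0.15], 0.65, 0.07], [[0.0, -0.24, -0.18], 0.78, 0.07], [[0.0, -0.28, -0.21], 0.91, 0.065], [[0.0, -0.32, -0.24], 1.04, 0.065], [[0.0, -0.35, -0.275], 1.17, 0.065], [[0.0, -0.37, -0.315], 1.3, 0.065], [[0.0, -0.39, -0.355], 1.43, 0.065], [[0.0, -0.41, -0.39], 1.5, 0.065]]'

```text
time_s: 1.4
tool_pos: [0.4629, 0.0921, 0.2145]
tcp_rot: [0.701, 0.089, 0.702, -0.09]
contact_force: [-0.3, 0.5, -0.3]
finger_gap: 0.687
```

```bash
python3 -c "
from h import *
to((.508,-.139,.2),(.508,-.139,.17))"
```

```text
t 1.4 pos [0.4629 0.0921 0.2145] q [ 5.70e-02  2.75e-01  1.92e+00 -1.00e-03  9.47e-01  3.11e-01] gap 65.34
x [-0.    -0.001 -1.   ] z [ 0.968 -0.252 -0.   ] jawdir deg -14.57
F [-0.29  0.51 -0.35] M [-0.073  0.029  0.009]
(0.508, -0.139, 0.2) -> [ 0.0146 -0.2123  0.1018]
(0.508, -0.139, 0.17) -> [ 0.0446 -0.2123  0.1018]
```

Emit:
play_rows --targets '[[[0.0, -0.036, 0.017], 0.12, 0.065], [[0.0, -0.072, 0.034], 0.24, 0.065], [[0.0, -0.108, 0.051], 0.36, 0.065], [[0.0, -0.144, 0.068], 0.48, 0.065], [[0.0, -0.18, 0.085], 0.6, 0.065], [[0.015, -0.2123, 0.102], 0.7, 0.065], [[0.03, -0.2123, 0.102], 0.7, 0.065], [[0.045, -0.2123, 0.102], 0.7, 0.065], [[0.045, -0.2123, 0.102], 0.7, 0.065]]'

```text
time_s: 2.3
tool_pos: [0.5073, -0.1391, 0.168]
tcp_rot: [0.627, 0.325, 0.629, -0.325]
contact_force: [-0.4, 0.1, 0.1]
finger_gap: 0.684
```

```bash
python3 - <<'E'
from h import *
c=wrist();P=cloud(c)
q=P.reshape(-1,3);q=q[(q[:,2]>.097)&(q[:,2]<.106)&(np.hypot(q[:,0]-.508,q[:,1]+.139)<.035)]
r=cv2.minEnclosingCircle(q[:,:2].astype(np.float32)*1000);print(len(q),np.median(q,0),r,cv2.minAreaRect(q[:,:2].astype(np.float32)*1000))
cv2.imwrite("pics/w1.png",c["image"][:,:,::-1])
to((.508,-.139,.072))
E
```

```text
2739 [ 0.50943328 -0.14058144  0.10064645] ((508.6378173828125, -141.37353515625), 20.56864356994629) ((508.5449523925781, -141.4161376953125), (40.05238342285156, 40.064552307128906), 38.05506134033203)
t 2.35 pos [ 0.5078 -0.139   0.1691] q [-3.920e-01  4.080e-01  1.851e+00 -1.000e-03  8.850e-01  5.630e-01] gap 64.81
x [-0.002  0.    -1.   ] z [ 0.578 -0.816 -0.001] jawdir deg -54.69
F [ 0.81 -0.73 -0.26] M [-0.06   0.131 -0.061]
(0.508, -0.139, 0.072) -> [0.0971 0.0003 0.0002]
```

View pics/w1.png

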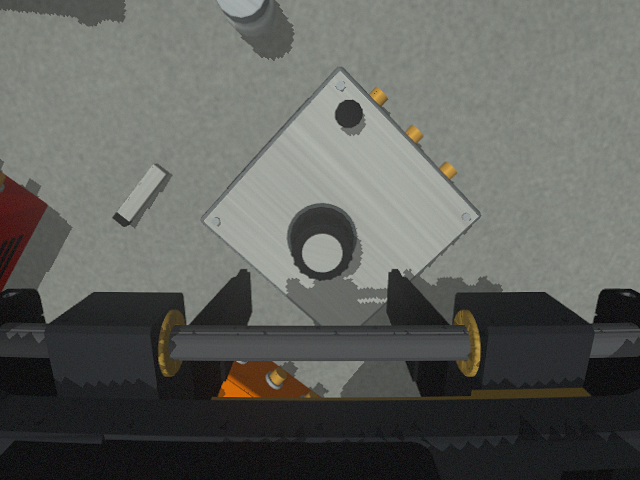

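The close view shows the unit's knob top at (322,252), between the jaws. Its measured centre is (0.5086, -0.1414) and it is 40 mm across, as it should be. I'll descend and grip gently.

Emit:
play_rows --targets '[[[0.02, 0.0, 0.0016], 0, 0.065], [[0.04, 0.0, 0.0016], 0, 0.065], [[0.06, 0.0, 0.0016], 0, 0.065], [[0.08, 0.0, 0.0016], 0, 0.065], [[0.09, 0.0, 0.0016], 0, 0.06], [[0.094, 0.0, 0.0016], 0, 0.05], [[0.094, 0.0, 0.0016], 0, 0.045], [[0.094, 0.0, 0.0016], 0, 0.042], [[0.094, 0.0, 0.0016], 0, 0.035], [[0.094, 0.0, 0.0016], 0, 0.035], [[0.094, 0.0, 0.0016], 0, 0.035], [[0.094, 0.0, 0.0016], 0, 0.035]]' --force 15

```text
time_s: 3.55
tool_pos: [0.5088, -0.1402, 0.0759]
tcp_rot: [0.628, 0.325, 0.628, -0.325]
contact_force: [-1.6, 2.7, 6.7]
finger_gap: 0.408
```

```bash
python3 -c "
from h import *
to()"
```

```text
t 3.55 pos [ 0.5088 -0.1402  0.0759] q [-3.940e-01  5.460e-01  1.932e+00 -1.000e-03  6.640e-01  5.610e-01] gap 38.8
x [-0.001 -0.    -1.   ] z [ 0.578 -0.816 -0.001] jawdir deg -54.69
F [-1.56  2.71  6.68] M [ 0.367  0.324 -0.006]
```

Emit:
play_rows --targets '[[[0, 0, 0], -0.05, 0.035], [[0, 0, 0], -0.1, 0.035]]'

```text
time_s: 3.75
tool_pos: [0.5087, -0.1401, 0.076]
tcp_rot: [0.643, 0.292, 0.644, -0.293]
contact_force: [-0.0, 1.5, -1.4]
finger_gap: 0.407
```

```bash
python3 -c "
from h import *
to()"
```

```text
t 3.75 pos [ 0.5087 -0.1401  0.076 ] q [-3.940e-01  5.460e-01  1.932e+00 -1.000e-03  6.650e-01  4.590e-01] gap 38.73
x [-0.001  0.    -1.   ] z [ 0.658 -0.753 -0.001] jawdir deg -48.86
F [-0.02  1.47 -1.35] M [ 0.201  0.172 -0.11 ]
```

Emit:
play_rows --targets '[[[0, 0, 0], -0.1, 0.035], [[0, 0, 0], -0.2, 0.035], [[0, 0, 0], -0.3, 0.035], [[0, 0, 0], -0.35, 0.035], [[0, 0, 0], -0.35, 0.035]]'

```text
time_s: 4.25
tool_pos: [0.5082, -0.1398, 0.076]
tcp_rot: [0.684, 0.176, 0.686, -0.176]
contact_force: [-1.7, 2.5, -0.5]
finger_gap: 0.407
```

```bash
python3 -c "
from h import *
to()"
```

```text
t 4.25 pos [ 0.5082 -0.1398  0.076 ] q [-0.394  0.546  1.933 -0.     0.665  0.109] gap 38.68
x [-0.002  0.001 -1.   ] z [ 0.877 -0.481 -0.002] jawdir deg -28.78
F [-1.68  2.52 -0.53] M [ 0.432  0.439 -0.018]
```

```bash
cat >> h.py <<'E'
def tq(n=5):
    M=[]
    for i in range(n):
        robot.read_camera("wrist");s=robot.get_state();M.append(s["wrist_torque"][2])
    print("Mz",np.round(M,3),"mean",np.mean(M).round(3));to()
E
python3 -c "
from h import *
tq()"
```

```text
Mz [-0.079 -0.071 -0.101 -0.092 -0.074] mean -0.083
t 4.5 pos [ 0.5083 -0.1398  0.076 ] q [-0.394  0.546  1.933 -0.     0.665  0.111] gap 38.71
x [-0.002  0.001 -1.   ] z [ 0.876 -0.483 -0.002] jawdir deg -28.88
F [-3.01  4.26  0.21] M [ 0.716  0.63  -0.074]
```

Emit:
play_rows --targets '[[[0, 0, 0], -0.1, 0.035], [[0, 0, 0], -0.2, 0.035], [[0, 0, 0], -0.3, 0.035], [[0, 0, 0], -0.347, 0.035], [[0, 0, 0], -0.347, 0.035]]'

```text
time_s: 5.0
tool_pos: [0.5077, -0.1396, 0.076]
tcp_rot: [0.704, 0.055, 0.706, -0.055]
contact_force: [-4.0, 3.4, 1.1]
finger_gap: 0.405
```

```bash
python3 -c "
from h import *
tq(3)"
```

```text
Mz [-0.059 -0.103 -0.108] mean -0.09
t 5.15 pos [ 0.5077 -0.1396  0.076 ] q [-0.394  0.545  1.933 -0.     0.666 -0.235] gap 38.78
x [-0.003  0.001 -1.   ] z [ 0.988 -0.157 -0.003] jawdir deg -9.06
F [-4.27  3.59  0.65] M [ 0.554  0.704 -0.108]
```

Emit:
play_rows --targets '[[[0, 0, 0.0005], -0.1, 0.035], [[0, 0, 0.001], -0.2, 0.035], [[0, 0, 0.001], -0.3, 0.035], [[0, 0, 0.001], -0.352, 0.035], [[0, 0, 0.001], -0.352, 0.035]]'

```text
time_s: 5.65
tool_pos: [0.5071, -0.1392, 0.0758]
tcp_rot: [0.701, -0.068, 0.706, 0.07]
contact_force: [-8.4, 3.3, 3.5]
finger_gap: 0.41
```

```bash
python3 -c "
from h import *
tq(3)"
```

```text
Mz [-0.127 -0.118 -0.102] mean -0.116
t 5.8 pos [ 0.5071 -0.1392  0.0758] q [-3.930e-01  5.460e-01  1.933e+00 -1.000e-03  6.700e-01 -5.860e-01] gap 39.06
x [-0.007  0.002 -1.   ] z [ 0.981  0.192 -0.006] jawdir deg 11.05
F [-8.8   3.56  2.75] M [ 0.554  1.529 -0.102]
```

Emit:
play_rows --targets '[[[0, 0, -0.001], -0.1, 0.035], [[0, 0, -0.001], -0.2, 0.035], [[0, 0, -0.001], -0.3, 0.035], [[0, 0, -0.001], -0.352, 0.035], [[0, 0, -0.001], -0.352, 0.035]]'

```text
time_s: 6.3
tool_pos: [0.5066, -0.1398, 0.0759]
tcp_rot: [0.679, -0.189, 0.683, 0.191]
contact_force: [0.3, -0.5, -2.4]
finger_gap: 0.406
```

```bash
python3 -c "
from h import *
tq(3)"
```

```text
Mz [-0.121 -0.128 -0.112] mean -0.12
t 6.45 pos [ 0.5066 -0.1398  0.0759] q [-3.950e-01  5.450e-01  1.934e+00 -1.000e-03  6.680e-01 -9.370e-01] gap 38.78
x [-0.006  0.002 -1.   ] z [ 0.856  0.517 -0.004] jawdir deg 31.11
F [ 1.71 -2.54 -3.  ] M [-0.437 -0.135 -0.112]
```

Emit:
play_rows --targets '[[[0, 0, 0], -0.08, 0.035], [[0, 0, 0], -0.16, 0.035]]'

```text
time_s: 6.65
tool_pos: [0.5063, -0.1399, 0.0759]
tcp_rot: [0.662, -0.242, 0.666, 0.245]
contact_force: [-1.2, -3.3, -1.8]
finger_gap: 0.405
```

```bash
python3 -c "
from h import *
tq(3)"
```

```text
Mz [-0.089 -0.126 -0.11 ] mean -0.108
t 6.8 pos [ 0.5063 -0.1398  0.0759] q [-3.950e-01  5.450e-01  1.935e+00 -1.000e-03  6.680e-01 -1.094e+00] gap 38.39
x [-0.006  0.002 -1.   ] z [ 0.764  0.645 -0.004] jawdir deg 40.14
F [-2.26 -1.04 -0.88] M [-0.282  0.387 -0.11 ]
```

The torque stays at -0.11 at every phase, so the pads are slipping on the knob at 15 N. I'll let go, roll back and grip harder. By this reading 40 N slips near 0.3 N m, still well below 1 N m.

Emit:
play_rows --targets '[[[0, 0, 0], 0, 0.06], [[0, 0, 0], 0, 0.06], [[0, 0, 0], 0.14, 0.06], [[0, 0, 0], 0.28, 0.06], [[0, 0, 0], 0.42, 0.06], [[0, 0, 0], 0.56, 0.06], [[0, 0, 0], 0.7, 0.06], [[0, 0, 0], 0.84, 0.06], [[0, 0, 0], 0.98, 0.06], [[0, 0, 0], 1.12, 0.06], [[0, 0, 0], 1.26, 0.06], [[0, 0, 0], 1.4, 0.06]]'

```text
time_s: 8.0
tool_pos: [0.5066, -0.1399, 0.076]
tcp_rot: [0.661, 0.244, 0.666, -0.245]
contact_force: [0.7, -0.9, 1.0]
finger_gap: 0.633
```

Emit:
play_rows --targets '[[[0, 0, 0], 0.14, 0.06], [[0, 0, 0], 0.28, 0.06], [[0, 0, 0], 0.42, 0.06], [[0, 0, 0], 0.5, 0.05], [[0, 0, 0], 0.5, 0.042], [[0, 0, 0], 0.5, 0.035], [[0, 0, 0], 0.5, 0.035], [[0, 0, 0], 0.5, 0.03], [[0, 0, 0], 0.5, 0.03]]' --force 40

```text
time_s: 8.9
tool_pos: [0.5074, -0.1409, 0.0763]
tcp_rot: [0.582, 0.4, 0.584, -0.401]
contact_force: [0.8, -7.0, -1.7]
finger_gap: 0.408
```

```bash
python3 -c "
from h import *
tq(3)"
```

```text
Mz [-0.082 -0.055 -0.099] mean -0.079
t 9.05 pos [ 0.5073 -0.1409  0.0763] q [-0.396  0.545  1.933 -0.002  0.667  0.811] gap 38.49
x [-0.004 -0.    -1.   ] z [ 0.358 -0.934 -0.001] jawdir deg -69.01
F [ 2.06 -7.48 -0.76] M [-1.207 -0.016 -0.099]
```

Emit:
play_rows --targets '[[[0, 0, 0], -0.05, 0.03], [[0, 0, 0], -0.09, 0.03], [[0, 0, 0], -0.09, 0.03]]'

```text
time_s: 9.35
tool_pos: [0.5084, -0.1406, 0.0764]
tcp_rot: [0.6, 0.373, 0.601, -0.374]
contact_force: [6.0, 4.8, -1.9]
finger_gap: 0.398
```

```bash
cat >> h.py <<'E'
def tq(n=4):
    M=[]
    for i in range(n):
        robot.read_camera("wrist");s=robot.get_state();M.append([s["wrist_torque"][2],s["effort"][5]])
    print("Mz,eff6",np.round(M,3).tolist(),"mean",np.mean(M,0).round(3));to()
E
python3 -c "
from h import *
tq()"
```

```text
Mz,eff6 [[-0.28, -0.474], [-0.307, -0.348], [-0.301, -0.324], [-0.334, -0.324]] mean [-0.305 -0.367]
t 9.55 pos [ 0.5084 -0.1406  0.0764] q [-3.950e-01  5.450e-01  1.932e+00 -1.000e-03  6.660e-01  7.190e-01] gap 38.39
x [-0.001  0.    -1.   ] z [ 0.441 -0.897 -0.001] jawdir deg -63.81
F [ 4.86  4.5  -1.62] M [ 0.834 -0.897 -0.334]
```

Emit:
play_rows --targets '[[[0, 0, 0], -0.08, 0.03], [[0, 0, 0], -0.14, 0.03], [[0, 0, 0], -0.14, 0.03]]'

```text
time_s: 9.85
tool_pos: [0.5089, -0.1403, 0.0764]
tcp_rot: [0.625, 0.33, 0.626, -0.33]
contact_force: [4.3, 4.9, -2.0]
finger_gap: 0.401
```

```bash
python3 -c "
from h import *
tq()"
```

```text
Mz,eff6 [[-0.11, -0.472], [-0.155, -0.227], [-0.166, -0.147], [-0.14, -0.13]] mean [-0.143 -0.244]
t 10.05 pos [ 0.5089 -0.1403  0.0764] q [-0.394  0.545  1.932  0.     0.665  0.58 ] gap 38.51
x [-0.001  0.    -1.   ] z [ 0.562 -0.827 -0.001] jawdir deg -55.81
F [ 3.06  3.99 -2.38] M [ 0.811 -0.603 -0.14 ]
```

Emit:
play_rows --targets '[[[0, 0, 0], -0.09, 0.03], [[0, 0, 0], -0.09, 0.03]]'

```text
time_s: 10.25
tool_pos: [0.5086, -0.1402, 0.0763]
tcp_rot: [0.639, 0.302, 0.64, -0.302]
contact_force: [-0.8, 1.2, -1.2]
finger_gap: 0.407
```

```bash
python3 -c "
from h import *
tq(3)" | grep -v '^x'
```

```text
Mz,eff6 [[-0.084, -0.595], [-0.141, -0.261], [-0.16, -0.169]] mean [-0.128 -0.342]
t 10.4 pos [ 0.5086 -0.1402  0.0764] q [-0.394  0.545  1.932  0.     0.665  0.491] gap 38.24
F [-0.53 -0.48 -0.82] M [-0.054  0.301 -0.16 ]
```

Emit:
play_rows --targets '[[[0, 0, 0], -0.09, 0.03], [[0, 0, 0], -0.09, 0.03]]'

```text
time_s: 10.6
tool_pos: [0.5084, -0.1403, 0.0763]
tcp_rot: [0.651, 0.274, 0.652, -0.274]
contact_force: [-1.4, -0.1, -0.5]
finger_gap: 0.403
```

```bash
python3 -c "
from h import *
tq(3)" | grep -v '^x'
```

```text
Mz,eff6 [[-0.071, -0.595], [-0.158, -0.279], [-0.221, -0.169]] mean [-0.15  -0.348]
t 10.75 pos [ 0.5084 -0.1402  0.0763] q [-0.394  0.545  1.932 -0.     0.666  0.404] gap 38.43
F [-2.47  0.23 -1.85] M [-0.158  0.446 -0.221]
```

Emit:
play_rows --targets '[[[0, 0, 0], -0.09, 0.03], [[0, 0, 0], -0.09, 0.03]]'

```text
time_s: 10.95
tool_pos: [0.5084, -0.1401, 0.0762]
tcp_rot: [0.663, 0.246, 0.664, -0.245]
contact_force: [-2.1, 1.7, -1.3]
finger_gap: 0.403
```

```bash
python3 -c "
from h import *
tq(3)" | grep -v '^x'
```

```text
Mz,eff6 [[-0.347, -0.831], [-0.348, -0.491], [-0.465, -0.43]] mean [-0.387 -0.584]
t 11.1 pos [ 0.5084 -0.1401  0.0762] q [-0.394  0.545  1.932 -0.     0.666  0.317] gap 38.07
F [-0.31  3.1  -1.71] M [ 0.343  0.143 -0.465]
```

Emit:
play_rows --targets '[[[0, 0, 0], -0.09, 0.03], [[0, 0, 0], -0.09, 0.03]]'

```text
time_s: 11.3
tool_pos: [0.5085, -0.1396, 0.0762]
tcp_rot: [0.673, 0.216, 0.674, -0.216]
contact_force: [0.8, 6.1, -2.1]
finger_gap: 0.397
```

```bash
python3 -c "
from h import *
tq(3)" | grep -v '^x'
```

```text
Mz,eff6 [[-0.351, -0.705], [-0.358, -0.425], [-0.315, -0.363]] mean [-0.341 -0.498]
t 11.45 pos [ 0.5085 -0.1396  0.0762] q [-3.940e-01  5.450e-01  1.932e+00  1.000e-03  6.660e-01  2.290e-01] gap 38.53
F [ 0.86  6.33 -1.74] M [ 1.02  -0.171 -0.315]
```

```bash
python3 -c "
from h import *
c=wrist();cv2.imwrite('pics/w2.png',c['image'][:,:,::-1])
I=c['image'][220:400,210:430,::-1];cv2.imwrite('pics/w2c.png',cv2.resize(I,None,fx=3,fy=3,interpolation=cv2.INTER_CUBIC))
"
```

```text
(no output)
```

View pics/w2c.png

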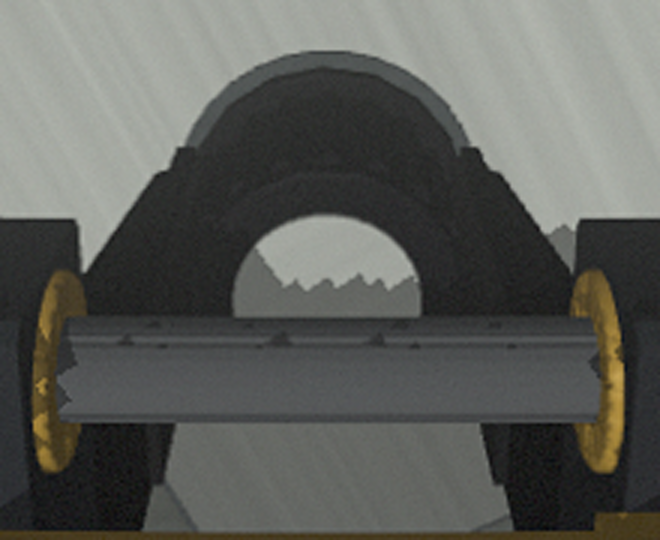

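The wrist view shows the knob held between the pads, with its side at about (320,260) in full-frame pixels and only faint flutes visible. I'll average frames and stretch the contrast to see whether the knob turns with the tool.

```bash
cat >> h.py <<'E'
def shot(n,k=4):
    A=[];M=[]
    for i in range(k):
        A.append(robot.read_camera("wrist")["image"][230:300,270:370].astype(float));M.append(robot.get_state()["wrist_torque"][2])
    np.save(f"s{n}.npy",np.mean(A,0));s=robot.get_state();a=rot(s).as_matrix()
    print(n,"Mz",np.round(M,3),"jaw",np.degrees(np.arctan2(a[1,2],a[0,2])).round(2),"F",s["contact_force"].round(1),"gap",round(s["finger_gap"]*95.1,2),"q6",s["qpos"][5].round(3),"t",s["time_s"])
E
python3 -c "
from h import *
shot(1)"
```

```text
1 Mz [-0.388 -0.342 -0.291 -0.363] jaw -35.68 F [ 0.6  6.  -0.9] gap 38.69 q6 0.229 t 11.7
```

Emit:
play_rows --targets '[[[0, 0, 0], -0.05, 0.03], [[0, 0, 0], -0.05, 0.03]]'

```text
time_s: 11.9
tool_pos: [0.5086, -0.1394, 0.0762]
tcp_rot: [0.678, 0.2, 0.679, -0.2]
contact_force: [0.8, 5.2, -1.2]
finger_gap: 0.405
```

```bash
python3 -c "
from h import *
shot(2)"
```

```text
2 Mz [-0.221 -0.249 -0.25  -0.25 ] jaw -32.94 F [ 1.   5.8 -2.6] gap 38.43 q6 0.181 t 12.1
```

Emit:
play_rows --targets '[[[0, 0, 0], -0.05, 0.03], [[0, 0, 0], -0.05, 0.03]]'

```text
time_s: 12.3
tool_pos: [0.5086, -0.1392, 0.0761]
tcp_rot: [0.682, 0.184, 0.683, -0.184]
contact_force: [0.2, 5.1, -1.5]
finger_gap: 0.408
```

```bash
python3 -c "
from h import *
shot(3)
o=[]
for n in (1,2,3):
    g=np.load(f's{n}.npy').mean(2); o.append(cv2.resize(np.clip((g-15)*4.5,0,255).astype(np.uint8),None,fx=4,fy=4,interpolation=cv2.INTER_CUBIC)[:190])
cv2.imwrite('pics/cmp1.png',np.vstack(o))
"
```

```text
3 Mz [-0.362 -0.401 -0.382 -0.427] jaw -30.22 F [ 0.2  5.7 -1.1] gap 38.15 q6 0.134 t 12.5
```

View pics/cmp1.png

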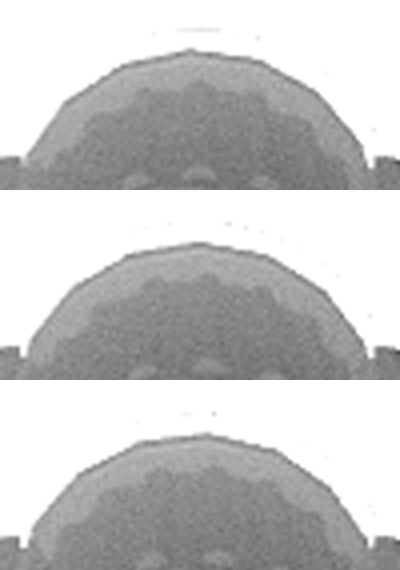

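The flutes and skirt corners move about 9 display px (about 3°) across the view for each 2.7° tool turn, for example the skirt corner from 190 to 200 to 208. So the knob stands still while the pads slip at 0.25–0.4 N m. That is above the detent torque, so it is probably at the stop. To check, I'll let go: it should spring back and give me the torque bias.

Emit:
play_rows --targets '[[[0, 0, 0], 0, 0.05], [[0, 0, 0], 0, 0.05], [[0, 0, 0], 0, 0.05]]'

```text
time_s: 12.8
tool_pos: [0.5088, -0.1395, 0.0763]
tcp_rot: [0.682, 0.185, 0.683, -0.184]
contact_force: [-0.5, -0.2, -0.6]
finger_gap: 0.519
```

```bash
cat >> h.py <<'E'
def lobe(n,r0=0,save=None):
    # skirt outline polar profile: radius vs angle about the circle fitted to the outline
    g=cv2.resize(np.load(f"s{n}.npy").mean(2),None,fx=4,fy=4,interpolation=cv2.INTER_CUBIC)
    m=((g<72)*255).astype(np.uint8)
    return g,m
E
python3 -c "
from h import *
shot(4)
o=[]
for n in (3,4):
    g=np.load(f's{n}.npy').mean(2); o.append(cv2.resize(np.clip((g-15)*4.5,0,255).astype(np.uint8),None,fx=4,fy=4,interpolation=cv2.INTER_CUBIC)[:220])
cv2.imwrite('pics/cmp2.png',np.vstack(o))
"
```

```text
4 Mz [ 0.021 -0.015  0.018  0.048] jaw -30.23 F [ 0.2 -0.8 -0.1] gap 49.89 q6 0.134 t 13.0
```

View pics/cmp2.png

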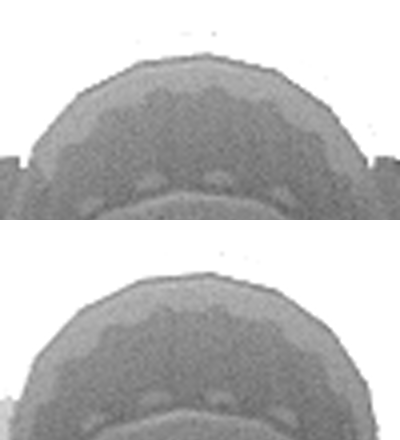

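```bash
python3 -c "
from h import *
L=lambda n:np.clip(cv2.GaussianBlur(np.load(f's{n}.npy').mean(2),(0,0),0.8),15,70)
for a,b in ((1,2),(2,3),(1,3),(3,4)):
    T=L(a)
    for (y0,y1,x0,x1) in ((8,38,32,68),(40,50,30,75),(14,30,25,75)):
        t=T[y0:y1,x0:x1].astype(np.float32);g=L(b).astype(np.float32)[y0-2:y1+2,x0-12:x1+12]
        r=cv2.matchTemplate(g,t,cv2.TM_CCOEFF_NORMED);i=np.unravel_index(r.argmax(),r.shape)
        row=r[i[0]];k=i[1];d=0
        if 0<k<len(row)-1: d=.5*(row[k-1]-row[k+1])/(row[k-1]-2*row[k]+row[k+1])
        print(a,b,'dy',i[0]-2,'dx',round(k-12+d,2),'c',round(float(r.max()),3))
"
```

```text
1 2 dy 1 dx 0.73 c 0.991
1 2 dy 1 dx 1.62 c 0.915
1 2 dy 1 dx 0.34 c 0.975
2 3 dy 0 dx 0.11 c 0.993
2 3 dy 0 dx 1.53 c 0.872
2 3 dy 0 dx 0.1 c 0.981
1 3 dy 1 dx -0.17 c 0.992
1 3 dy 1 dx 2.98 c 0.843
1 3 dy 1 dx 0.27 c 0.972
3 4 dy 0 dx -0.05 c 0.994
3 4 dy 0 dx 0.43 c 0.896
3 4 dy 0 dx -0.32 c 0.983
```

Emit:
play_rows --targets '[[[0, 0, 0], 0, 0.035], [[0, 0, 0], 0, 0.03], [[0, 0, 0], 0, 0.03], [[0, 0, 0], 0, 0.03]]' --force 50

```text
time_s: 13.4
tool_pos: [0.5086, -0.1392, 0.0762]
tcp_rot: [0.682, 0.185, 0.683, -0.184]
contact_force: [-1.6, 0.3, 1.7]
finger_gap: 0.402
```

```bash
python3 -c "
from h import *
shot(5,3)"
```

```text
5 Mz [-0.006 -0.039 -0.014] jaw -30.24 F [-2.   0.6  2.2] gap 38.34 q6 0.134 t 13.55
```

Emit:
play_rows --targets '[[[0, 0, 0], 0.087, 0.03], [[0, 0, 0], 0.087, 0.03]]'

```text
time_s: 13.75
tool_pos: [0.5087, -0.1394, 0.0762]
tcp_rot: [0.673, 0.215, 0.674, -0.214]
contact_force: [-0.1, -0.5, 0.5]
finger_gap: 0.401
```

```bash
python3 -c "
from h import *
shot(6,3)"
```

```text
6 Mz [0.07  0.084 0.075] jaw -35.09 F [ 0.  -0.9  0.6] gap 38.15 q6 0.219 t 13.9
```

Emit:
play_rows --targets '[[[0, 0, 0], 0.087, 0.03], [[0, 0, 0], 0.087, 0.03]]'

```text
time_s: 14.1
tool_pos: [0.5088, -0.1394, 0.0762]
tcp_rot: [0.664, 0.243, 0.665, -0.242]
contact_force: [0.7, -2.1, 0.2]
finger_gap: 0.406
```

```bash
python3 -c "
from h import *
shot(7,3)"
```

```text
7 Mz [ 0.007 -0.     0.043] jaw -39.93 F [ 0.9 -2.  -0.5] gap 38.16 q6 0.303 t 14.25
```

Emit:
play_rows --targets '[[[0, 0, 0], 0.087, 0.03], [[0, 0, 0], 0.087, 0.03]]'

```text
time_s: 14.45
tool_pos: [0.509, -0.1396, 0.0762]
tcp_rot: [0.653, 0.27, 0.654, -0.27]
contact_force: [0.7, -2.0, -0.3]
finger_gap: 0.404
```

```bash
python3 -c "
from h import *
shot(8,3)"
```

```text
8 Mz [-0.091 -0.078 -0.038] jaw -44.76 F [ 1.  -2.3 -0.2] gap 38.16 q6 0.387 t 14.6
```

Emit:
play_rows --targets '[[[0, 0, 0], 0.087, 0.03], [[0, 0, 0], 0.087, 0.03]]'

```text
time_s: 14.8
tool_pos: [0.5091, -0.1397, 0.0762]
tcp_rot: [0.641, 0.297, 0.642, -0.297]
contact_force: [1.8, -2.2, -1.3]
finger_gap: 0.405
```

```bash
cat >> h.py <<'E'
def slip(a,b):
    L=lambda n:np.clip(cv2.GaussianBlur(np.load(f's{n}.npy').mean(2),(0,0),0.8),15,70).astype(np.float32)
    y0,y1,x0,x1=40,50,30,75
    r=cv2.matchTemplate(L(b)[y0-2:y1+2,x0-12:x1+12],L(a)[y0:y1,x0:x1],cv2.TM_CCOEFF_NORMED);i=np.unravel_index(r.argmax(),r.shape)
    row=r[i[0]];k=i[1];d=0
    if 0<k<len(row)-1: d=.5*(row[k-1]-row[k+1])/(row[k-1]-2*row[k]+row[k+1])
    print(a,b,'dy',i[0]-2,'dx',round(float(k-12+d),2),'c',round(float(r.max()),3))
E
python3 -c "
from h import *
shot(9,3)
slip(5,6);slip(6,7);slip(7,8);slip(8,9);slip(4,5)
o=[]
for n in (5,6,7,8,9):
    g=np.load(f's{n}.npy').mean(2); o.append(cv2.resize(np.clip((g-15)*4.5,0,255).astype(np.uint8),None,fx=4,fy=4,interpolation=cv2.INTER_CUBIC)[:220])
o.append(o[-1]*0)
cv2.imwrite('pics/cmp3.png',np.vstack([np.hstack(o[:2]),np.hstack(o[2:4])]+[np.hstack(o[4:])])[:600])"
```

```text
9 Mz [-0.135 -0.121 -0.098] jaw -49.59 F [ 1.3 -3.1 -1.8] gap 38.05 q6 0.472 t 14.95
5 6 dy 0 dx 0.15 c 0.955
6 7 dy 0 dx 0.02 c 0.939
7 8 dy 0 dx -0.02 c 0.948
8 9 dy 0 dx 0.05 c 0.951
4 5 dy 0 dx 0.52 c 0.926
```

View pics/cmp3.png

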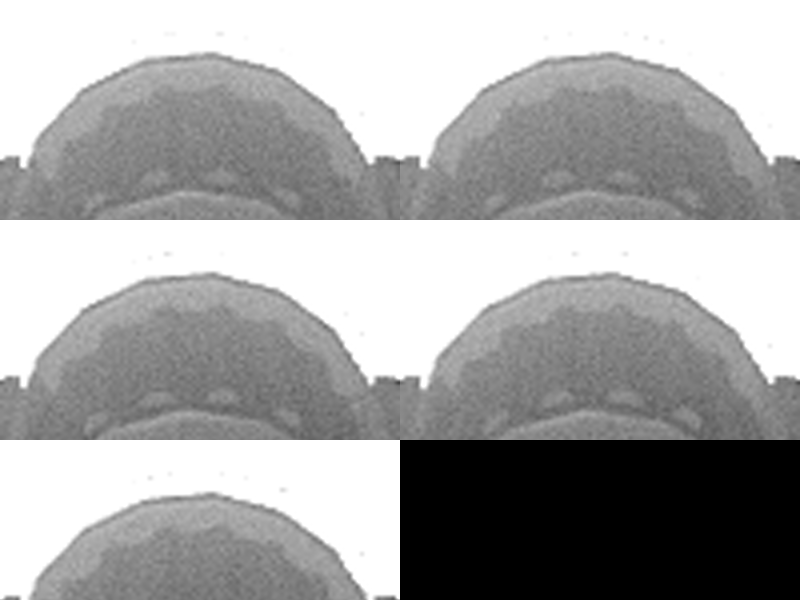

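At 50 N the knob follows without slip (0.15 px or less). The torque fits the detent curve: 0 at 0°, +0.08 at 5°, 0 at 10° and -0.12 at 19°. So jaw angle -30.24° is a detent. I'll go back and 5° past it to confirm it is the stop.

Emit:
play_rows --targets '[[[0, 0, 0], -0.1, 0.03], [[0, 0, 0], -0.2, 0.03], [[0, 0, 0], -0.3, 0.03], [[0, 0, 0], -0.34, 0.03], [[0, 0, 0], -0.34, 0.03]]'

```text
time_s: 15.45
tool_pos: [0.5085, -0.1392, 0.0762]
tcp_rot: [0.682, 0.183, 0.684, -0.183]
contact_force: [-1.9, 1.7, 2.1]
finger_gap: 0.401
```

```bash
python3 -c "
from h import *
shot(10,3)"
```

```text
10 Mz [-0.028 -0.08  -0.043] jaw -30.13 F [-2.8  2.1  2.4] gap 37.72 q6 0.132 t 15.6
```

Emit:
play_rows --targets '[[[0, 0, 0], -0.04, 0.03], [[0, 0, 0], -0.085, 0.03]]'

```text
time_s: 15.8
tool_pos: [0.5086, -0.1388, 0.0762]
tcp_rot: [0.689, 0.156, 0.691, -0.154]
contact_force: [-4.2, -5.1, -0.2]
finger_gap: 0.401
```

```bash
python3 -c "
from h import *
shot(11,3);slip(9,10);slip(10,11)"
```

```text
11 Mz [-0.293 -0.093 -0.135] jaw -25.31 F [-1.8  1.9  1.4] gap 38.12 q6 0.048 t 15.95
9 10 dy 0 dx -0.25 c 0.928
10 11 dy 0 dx 1.99 c 0.9
```

That confirms the stop. Coming off detent 1 anticlockwise, the knob followed without slip, but here it stayed put and the pads slipped at 0.29 N m or more. Now I'll let go so it settles at detent 0, regrip at 60 N and make five 20° clicks, checking each one.

Emit:
play_rows --targets '[[[0, 0, 0], 0, 0.05], [[0, 0, 0], 0, 0.05], [[0, 0, 0], 0, 0.05], [[0, 0, 0], 0, 0.035], [[0, 0, 0], 0, 0.03], [[0, 0, 0], 0, 0.03], [[0, 0, 0], 0, 0.03], [[0, 0, 0], 0, 0.03]]' --force 60

```text
time_s: 16.75
tool_pos: [0.5084, -0.1392, 0.0761]
tcp_rot: [0.689, 0.155, 0.691, -0.155]
contact_force: [-1.5, 0.5, 0.7]
finger_gap: 0.403
```

```bash
python3 -c "
from h import *
shot(20,3)"
```

```text
20 Mz [-0.006 -0.034 -0.006] jaw -25.32 F [-1.4 -0.1  0.5] gap 38.24 q6 0.048 t 16.9
```

Emit:
play_rows --targets '[[[0, 0, 0], 0.09, 0.03], [[0, 0, 0], 0.18, 0.03], [[0, 0, 0], 0.27, 0.03], [[0, 0, 0], 0.349, 0.03], [[0, 0, 0], 0.349, 0.03]]'

```text
time_s: 17.4
tool_pos: [0.509, -0.1396, 0.0762]
tcp_rot: [0.652, 0.273, 0.653, -0.273]
contact_force: [2.7, -4.2, -1.9]
finger_gap: 0.399
```

```bash
python3 -c "
from h import *
shot(21,3);slip(20,21)"
```

```text
21 Mz [-0.037 -0.089 -0.059] jaw -45.19 F [ 4.3 -4.4 -3.2] gap 38.52 q6 0.395 t 17.55
20 21 dy 0 dx -0.08 c 0.947
```

Emit:
play_rows --targets '[[[0, 0, 0], 0.09, 0.03], [[0, 0, 0], 0.18, 0.03], [[0, 0, 0], 0.27, 0.03], [[0, 0, 0], 0.349, 0.03], [[0, 0, 0], 0.349, 0.03]]'

```text
time_s: 18.05
tool_pos: [0.5094, -0.1402, 0.0762]
tcp_rot: [0.596, 0.381, 0.595, -0.381]
contact_force: [2.9, -6.6, -4.6]
finger_gap: 0.401
```

```bash
python3 -c "
from h import *
shot(22,3);slip(20,22)"
```

```text
22 Mz [-0.069  0.026 -0.066] jaw -65.08 F [ 2.6 -6.6 -3.7] gap 38.01 q6 0.742 t 18.2
20 22 dy 0 dx 0.51 c 0.417
```

Emit:
play_rows --targets '[[[0, 0, 0], 0.05, 0.03], [[0, 0, 0], 0.09, 0.03], [[0, 0, 0], 0.09, 0.03]]'

```text
time_s: 18.5
tool_pos: [0.5095, -0.1404, 0.0762]
tcp_rot: [0.579, 0.406, 0.578, -0.406]
contact_force: [2.1, -3.6, -2.8]
finger_gap: 0.404
```

```bash
python3 -c "
from h import *
shot(23,3);slip(21,22);slip(22,23)"
```

```text
23 Mz [0.064 0.18  0.088] jaw -70.13 F [ 2.1 -4.8 -2.7] gap 37.99 q6 0.83 t 18.65
21 22 dy 0 dx 0.47 c 0.469
22 23 dy -1 dx 0.29 c 0.756
```

Emit:
play_rows --targets '[[[0, 0, 0], 0.06, 0.03], [[0, 0, 0], 0.13, 0.03], [[0, 0, 0], 0.175, 0.03], [[0, 0, 0], 0.175, 0.03]]'

```text
time_s: 19.05
tool_pos: [0.5096, -0.1407, 0.0762]
tcp_rot: [0.541, 0.455, 0.541, -0.455]
contact_force: [1.4, -6.4, -2.8]
finger_gap: 0.4
```

```bash
python3 -c "
from h import *
shot(24,3);slip(23,24)
o=[]
for n in (20,21,22,23):
    g=np.load(f's{n}.npy').mean(2); o.append(cv2.resize(np.clip((g-15)*4.5,0,255).astype(np.uint8),None,fx=4,fy=4,interpolation=cv2.INTER_CUBIC))
cv2.imwrite('pics/cmp4.png',np.vstack([np.hstack(o[:2]),np.hstack(o[2:4])]))"
```

```text
24 Mz [-0.079 -0.087 -0.071] jaw -80.07 F [ 1.4 -6.4 -2.9] gap 38.03 q6 1.004 t 19.2
23 24 dy 0 dx 0.31 c 0.756
```

View pics/cmp4.png

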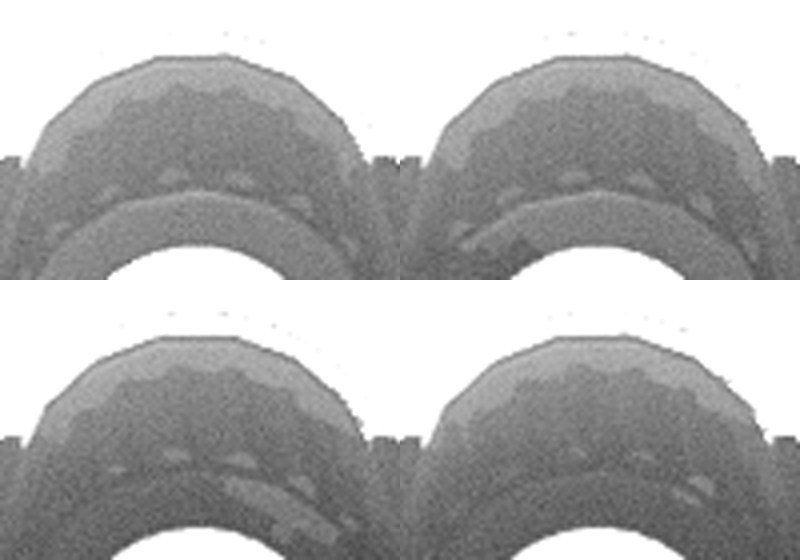

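The flutes sit at the same pixels (175, 240, 301) in all four views, and only the shadow moved. The torque has the right sign at 44.8° (+0.08) and at 54.8° (-0.08). Now I'll turn on to 85° (check), then 100°.

Emit:
play_rows --targets '[[[0, 0, 0], 0.09, 0.03], [[0, 0, 0], 0.18, 0.03], [[0, 0, 0], 0.27, 0.03], [[0, 0, 0], 0.36, 0.03], [[0, 0, 0], 0.45, 0.03], [[0, 0, 0], 0.524, 0.03], [[0, 0, 0], 0.524, 0.03]]'

```text
time_s: 19.9
tool_pos: [0.5095, -0.1418, 0.0762]
tcp_rot: [-0.406, -0.579, -0.404, 0.58]
contact_force: [-0.6, -12.5, -3.3]
finger_gap: 0.401
```

```bash
python3 -c "
from h import *
shot(25,3);slip(24,25)"
```

```text
25 Mz [0.079 0.09  0.146] jaw -109.98 F [ -0.6 -12.6  -2.2] gap 38.14 q6 1.526 t 20.05
24 25 dy -1 dx 0.31 c 0.638
```

Emit:
play_rows --targets '[[[0, 0, 0], 0.06, 0.03], [[0, 0, 0], 0.13, 0.03], [[0, 0, 0], 0.175, 0.03], [[0, 0, 0], 0.175, 0.03]]'

```text
time_s: 20.45
tool_pos: [0.5093, -0.1422, 0.0762]
tcp_rot: [-0.354, -0.612, -0.353, 0.613]
contact_force: [-0.4, -7.4, -1.3]
finger_gap: 0.4
```

```bash
python3 -c "
from h import *
shot(26,3);slip(25,26);slip(24,26);to()"
```

```text
26 Mz [-0.043 -0.083 -0.063] jaw -119.92 F [ 0.3 -7.5 -2.6] gap 38.01 q6 1.7 t 20.6
25 26 dy 0 dx 0.14 c 0.861
24 26 dy -1 dx 0.59 c 0.531
t 20.6 pos [ 0.5093 -0.1422  0.0762] q [-0.396  0.546  1.931 -0.004  0.663  1.7  ] gap 38.01
x [ 0.    -0.003 -1.   ] z [-0.499 -0.867  0.002] jawdir deg -119.92
F [ 0.33 -7.5  -2.63] M [-1.37   0.215 -0.063]
```

Torque at 84.7° (+0.10) and 94.6° (-0.06) is as expected. I'll do the last 5.4°, let go and lift clear.

Emit:
play_rows --targets '[[[0, 0, 0], 0.05, 0.03], [[0, 0, 0], 0.094, 0.03], [[0, 0, 0], 0.094, 0.03], [[0, 0, 0], 0.094, 0.06], [[0, 0, 0], 0.094, 0.06], [[0, 0, 0], 0.094, 0.06]]'

```text
time_s: 21.2
tool_pos: [0.509, -0.1418, 0.0762]
tcp_rot: [-0.326, -0.628, -0.324, 0.628]
contact_force: [-0.1, -0.3, -0.7]
finger_gap: 0.595
```

```bash
python3 -c "
from h import *
shot(27,3);slip(26,27)
c=robot.read_camera('wrist')
to()"
```

```text
27 Mz [-0.035 -0.046 -0.044] jaw -125.28 F [ 0.1  0.1 -0. ] gap 59.59 q6 1.793 t 21.35
26 27 dy -1 dx 0.92 c 0.845
t 21.4 pos [ 0.5092 -0.1421  0.0762] q [-0.396  0.546  1.931 -0.004  0.663  1.793] gap 59.77
x [ 0.    -0.002 -1.   ] z [-0.578 -0.816  0.002] jawdir deg -125.28
F [ 0.57 -0.87 -0.39] M [0.057 0.129 0.037]
```

Emit:
play_rows --targets '[[[-0.03, 0, 0], 0, 0.06], [[-0.07, 0, 0], 0, 0.05], [[-0.11, 0, 0], -0.1, 0.04], [[-0.14, 0, 0], -0.2, 0.03], [[-0.14, 0, 0], -0.3, 0.02], [[-0.14, 0, 0], -0.3, 0.0]]' --force 20

```text
time_s: 22.0
tool_pos: [0.5092, -0.1417, 0.217]
tcp_rot: [-0.417, -0.572, -0.414, 0.572]
contact_force: [-0.2, 1.0, -1.2]
finger_gap: 0.269
```

```bash
python3 -c "
from h import *
u=np.array([np.cos(np.radians(27.5)),np.sin(np.radians(27.5))]);p=np.array([.586,.1935])
for d in (-.075,.025,.05): print(d,(p+u*d).round(4))
to((.45,.1,.215),(*(p-u*.085),.215),(*(p-u*.085),.132))"
```

```text
-0.075 [0.5195 0.1589]
0.025 [0.6082 0.205 ]
0.05 [0.6304 0.2166]
t 22.0 pos [ 0.5092 -0.1417  0.217 ] q [-0.395  0.351  1.793 -0.003  0.995  1.491] gap 25.54
x [ 0.002 -0.003 -1.   ] z [-0.309 -0.951  0.002] jawdir deg -108.0
F [-0.21  0.95 -1.16] M [ 0.029  0.172 -0.004]
(0.45, 0.1, 0.215) -> [ 0.0011 -0.131  -0.2116]
(np.float64(0.5106040791798511), np.float64(0.1542513678750221), 0.215) -> [ 0.0011 -0.0901 -0.2819]
(np.float64(0.5106040791798511), np.float64(0.1542513678750221), 0.132) -> [ 0.0841 -0.0903 -0.2821]
```

The knob is released at jaw -125.28°, which is 99.96° from detent 0, with no change on release. Now I'll go over to the lever with the fingers shut, square to its swing direction (27.5°).

Emit:
play_rows --targets '[[[0, -0.01, -0.033], -0.1, 0.0], [[0, -0.02, -0.066], -0.2, 0.0], [[0, -0.031, -0.1], -0.3, 0.0], [[0, -0.042, -0.135], -0.4, 0.0], [[0, -0.053, -0.17], -0.5, 0.0], [[0, -0.064, -0.205], -0.6, 0.0], [[0, -0.075, -0.24], -0.7, 0.0], [[0, -0.086, -0.27], -0.794, 0.0], [[0, -0.09, -0.282], -0.794, 0.0], [[0, -0.09, -0.282], -0.794, 0.0]]'

```text
time_s: 23.0
tool_pos: [0.5104, 0.1553, 0.2154]
tcp_rot: [0.605, 0.366, 0.603, -0.368]
contact_force: [0.1, 0.4, -0.5]
finger_gap: 0.01
```

```bash
python3 - <<'E'
from h import *
c=wrist();P=cloud(c)
cv2.imwrite("pics/w3.png",c["image"][:,:,::-1])
q=P.reshape(-1,3);q=q[(q[:,2]>.128)&(q[:,2]<.155)&(np.hypot(q[:,0]-.558,q[:,1]-.179)<.03)]
if len(q)>10: print(len(q),np.median(q,0),cv2.minEnclosingCircle(q[:,:2].astype(np.float32)*1000))
u=np.array([np.cos(np.radians(27.5)),np.sin(np.radians(27.5))]);p=np.array([.586,.1935])
to(*[(*(p+u*d),.124) for d in (-.085,-.03,.008,.012)])
E
```

```text
1283 [0.55961983 0.17837621 0.14295336] ((558.8494262695312, 177.86399841308594), 12.949357032775879)
t 23.05 pos [0.5105 0.1543 0.2155] q [ 0.171  0.36   1.782 -0.004  1.     1.267] gap 0.62
x [ 0.001 -0.003 -1.   ] z [ 0.46  -0.888  0.003] jawdir deg -62.63
F [ 0.5   0.08 -0.25] M [-0.075  0.186  0.057]
(np.float64(0.5106040791798511), np.float64(0.1542513678750221), 0.124) -> [ 0.0915  0.0002 -0.0002]
(np.float64(0.5593896750046533), np.float64(0.179647541602949), 0.124) -> [ 0.0914  0.0552 -0.0004]
(np.float64(0.5930960866654258), np.float64(0.19719398890588027), 0.124) -> [ 0.0914  0.0932 -0.0004]
(np.float64(0.5966441299981387), np.float64(0.19904098335882042), 0.124) -> [ 0.0914  0.0972 -0.0005]
```

View pics/w3.png

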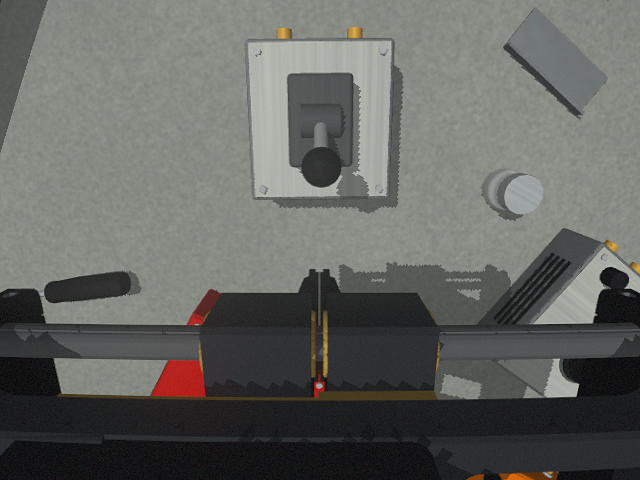

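The ball at (321,167) and the shut fingers at (320,275) are in line with the box, with nothing in between. I'll descend and push along the tool's +y.

Emit:
play_rows --targets '[[[0.03, 0, 0], 0, 0.0], [[0.06, 0, 0], 0, 0.0], [[0.085, 0, 0], 0, 0.0], [[0.0915, 0, 0], 0, 0.0], [[0.0915, 0.015, 0], 0, 0.0], [[0.0915, 0.03, 0], 0, 0.0], [[0.0915, 0.042, 0], 0, 0.0], [[0.0915, 0.054, 0], 0, 0.0], [[0.0915, 0.066, 0], 0, 0.0], [[0.0915, 0.076, 0], 0, 0.0], [[0.0915, 0.084, 0], 0, 0.0], [[0.0915, 0.088, 0], 0, 0.0]]'

```text
time_s: 24.25
tool_pos: [0.5892, 0.1947, 0.1236]
tcp_rot: [0.605, 0.366, 0.603, -0.369]
contact_force: [-0.8, -0.2, -1.4]
finger_gap: 0.005
```

Emit:
play_rows --targets '[[[0, 0.002, 0], 0, 0.0], [[0, 0.003, 0], 0, 0.0], [[0, 0.003, 0], 0, 0.0]]'

```text
time_s: 24.55
tool_pos: [0.591, 0.1958, 0.1233]
tcp_rot: [0.604, 0.366, 0.604, -0.369]
contact_force: [-3.9, -2.1, -0.4]
finger_gap: 0.002
```

Emit:
play_rows --targets '[[[0, 0.001, 0], 0, 0.0], [[0, 0.002, 0], 0, 0.0], [[0, 0.002, 0], 0, 0.0]]'

```text
time_s: 24.85
tool_pos: [0.5912, 0.1959, 0.1232]
tcp_rot: [0.604, 0.365, 0.605, -0.37]
contact_force: [-8.6, -6.0, 2.8]
finger_gap: 0.003
```

Emit:
play_rows --targets '[[[0, 0.001, 0], 0, 0.0], [[0, 0.001, 0], 0, 0.0]]'

```text
time_s: 25.05
tool_pos: [0.591, 0.1959, 0.1232]
tcp_rot: [0.603, 0.364, 0.605, -0.371]
contact_force: [-6.8, -3.6, 3.1]
finger_gap: 0.005
```

The tool stopped moving as the force climbed to about 10 N, so the lever is at its stop. I'll back off, lift and look.

Emit:
play_rows --targets '[[[0, -0.015, 0], 0, 0.0], [[0, -0.04, 0], 0, 0.0], [[-0.03, -0.07, 0], 0, 0.0], [[-0.07, -0.095, 0], 0, 0.0], [[-0.09, -0.12, 0], 0, 0.0], [[-0.09, -0.12, 0], 0, 0.0], [[-0.09, -0.12, 0], 0, 0.0]]'

```text
time_s: 25.75
tool_pos: [0.4857, 0.1413, 0.215]
tcp_rot: [0.604, 0.365, 0.605, -0.37]
contact_force: [0.3, 0.8, -0.5]
finger_gap: 0.007
```

```bash
python3 - <<'E'
from h import *
c=robot.read_camera("scene");cv2.imwrite("pics/end.png",c["image"][:,:,::-1])
u=np.array([np.cos(np.radians(27.5)),np.sin(np.radians(27.5))]);p=np.array([.586,.1935])
for n in ("scene","top"):
    P=cloud(robot.read_camera(n)).reshape(-1,3)
    q=P[(P[:,2]>.115)&(P[:,2]<.152)&(np.hypot(P[:,0]-.613,P[:,1]-.208)<.035)]
    if len(q): o=cv2.minEnclosingCircle(q[:,:2].astype(np.float32)*1000);print(n,o,"along",(np.array(o[0])/1000-p)@u,"zmax",q[:,2].max())
    for k,(x,y,lo,hi) in {"jar":(.613,.005,.04,.06),"mod":(.4355,.004,.005,.014),"knob":(.508,-.139,.097,.106),"small":(.589,-.103,.072,.083)}.items():
        q=P[(P[:,2]>lo)&(P[:,2]<hi)&(np.hypot(P[:,0]-x,P[:,1]-y)<.036)]
        if len(q)>4:print(n,k,np.round(cv2.minAreaRect(q[:,:2].astype(np.float32)*1000)[0],1))
to()
E
```

```text
scene ((613.7988891601562, 206.81143188476562), 14.303852081298828) along 0.030804451048342382 zmax 0.14903030188097072
scene jar [616.4   4.1]
scene mod [435.4   3.4]
scene knob [ 509.9 -139.8]
scene small [ 590.3 -103.3]
top jar [613.1   5. ]
top mod [435.5   4.6]
top knob [ 508.  -138.8]
top small [ 588.2 -102.7]
t 25.9 pos [0.4856 0.1415 0.2134] q [ 0.156  0.328  1.841 -0.006  0.983  1.252] gap 0.42
x [-0.009 -0.007 -1.   ] z [ 0.46  -0.888  0.002] jawdir deg -62.61
F [ 0.11 -1.38 -0.13] M [-0.109  0.107  0.003]
```

View pics/end.png

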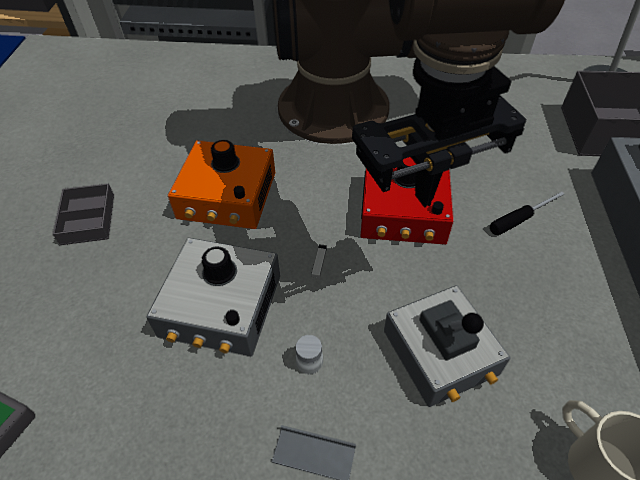

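The lever ball is now at (472,323), leaning to the socket side. It measures 30.8 mm along the swing (31.2 mm is fully over). The jar and module haven't moved, and the gripper is in the clear.

```bash
python3 -c "
from cell import robot
print(robot.sign_off())"
```

```text
the job is handed in; nothing more can be done
None
```

The job is handed in at about 26 s on the robot's clock: the knob is at the fifth click from its end stop, and the toggle lever is fully over to the socket side.

- **Finding the stop:** At 15 N the pads slipped on the knob. At 40–50 N it stood still at the stop while the pads slipped at 0.25–0.46 N m, well below 1 N m. At the detent next to it, the knob followed the gripper without slipping.
- **Five clicks:** I let go, regripped at 60 N and turned it clockwise 99.96°. The torque matched the detent pattern at every point checked (44.8°, 54.8°, 84.7° and 94.6°). The flutes showed no slip up to 45°; after that the image matches were weak because of shadow, so I relied on the torque. The knob stayed put when released.
- **Lever:** I pushed it with the shut fingers until it stopped moving at about 10 N. The ball then measured 30.8 mm past the pivot, against 31.2 mm for fully over.
- **Last checks:** The jar, module and both knobs are where they were, within about 1.5 mm measuring noise. I never went near the small knob. The gripper was clear of everything at hand-in.
- **Disagreement:** The knob sprang back only about 1° when first released from the stop, and I had expected 3–5°. The later torque and slip checks agreed with the stop, so I went on.

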